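# Stop and vent the vacuum concentrator, crack its stuck lid and hold it ajar

### The arm

A 6-joint arm with a two-finger parallel gripper is mounted at the origin on the work surface. World frame = base frame: x ahead of the robot, y to its left, z up, the work surface at z = 0. Lengths are in m, angles in rad, forces in N, time in s.
With the tool pointing down it reaches from about 0.225 to 0.875 m from the base axis. Payload 3.4 kg.
Tool frame: the origin (TCP) lies at the very end of the fingers, on their centre line; the grasp point (between the pads) lies 19 mm behind it; z points along the fingers, y is the direction in which the jaws open and shut (so a half turn about z gives the same grasp; the last joint's range is limited). The gripper opens to 85 mm and grips with 20 to 120 N. Pads are 22 mm wide; open, the fingers measure 114 mm over their backs; the gripper's body (76 mm by 85 mm) begins 54 mm behind the grasp point. The pads swing forward as they close: fully open they stand 13 mm farther back than shut.
Start: joints at [1.202, 0.276, 1.505, -0, 1.361, -0.121], TCP at [0.141, 0.557, 0.231] pointing down, gripper open.
Joint ranges: [-2.89, 2.89], [-0.75, 2.08], [0.22, 2.7], [-1.18, 4.32], [0.11, 2.71], [-2.7, 2.7]. Speed limits (rad/s): [2.57, 2.57, 3.14, 3.14, 3.14, 3.14].

### API

Orientations are given as a unit quaternion [w, x, y, z].
In Python, from rig import manip, viewer, job gives the robot as it stands.
- The arm moves only by the shell command python3 -m crank 'ROWS' [OPENING] [FORCE]. ROWS is JSON, a list of rows, each a list of 6 numbers: the shift along the tool's x, y, z in m, then the turn, a rotation vector about the tool's x, y, z in degrees. In form: [[dx, dy, dz, rx, ry, rz], ...]. A call has 1 to 20 rows; each row is the pose to reach, as a shift and turn from the pose measured when the call began, along the tool's axes at that moment; what a row does not reach only later rows make up. A row lasts 1/8 s, in which the tool goes at most 62.5 mm and 10.7 degrees, less where a joint would pass 70% of its speed; a pose out of reach is approached as far as the arm can. A call with a gripper value outside its range is refused whole. OPENING is the opening, from 0 (shut) to 1 (fully open), set as the call begins (- or left out, the last holds). The fingers move at their own pace and stop on an object; FORCE is the grip in N (left out, the last holds). Time passes only in rows, so rows that repeat a pose let the fingers close. It gives the time, the measured TCP pose, the force and the opening at its end, in the units of the state.
- manip.get_state(): the state, without advancing time (a new reading comes with each control period).
- viewer.get_image(name): name is "scene" or "top" or "wrist"; returns a dict with "frame" (480x640x3 uint8, blue, green, red), "range_z" (480x640 float32, m along the optical axis (not along the pixel's ray), 0 where there is no reading), "intrinsics" (3x3 intrinsics, pixels), "world_from_camera" (4x4, takes a point from camera to world coordinates); the wrist camera has in their place "mount" (4x4, takes a point from camera to tool coordinates, whose origin is the TCP and whose axes are the flange's). Camera axes: x right, y up, looking along -z (the intrinsics and any distortion apply to the point x, -y, -z); pixel columns grow to the right and rows downward; lengths in m; the calibration is good to about 2 mm. A picture is of the moment at which its call begins: read the wrist's pose just before it.
- job.sign_off(): hands the job in, once; it reports no verdict.
The state is a dict: "clock": time; "qpos": joint angles; "qd": joint speeds; "effort": joint torques, N m; "position": TCP position; "ee_rot": TCP orientation; "contact_force": force on the tool from outside, world axes, zero at the start; "moment": the same for the moment, N m; "width": finger opening in m.
Only numpy, scipy, OpenCV 4.12 (cv2) and the standard library are available. Lean on these libraries where they do the work, as an engineer would, in place of code of your own. Each camera call takes 0.05 s, during which the arm holds its last target. There are 200 camera calls.

### The job

The drying run in the vacuum concentrator is over: press the square stop key, let it up, then press the round vent key to let the air back in (leave the oblong start key alone). Then take the lid by its bar handle, pull it free of its sticky gasket without letting it fly open, and hold its front edge about 3 cm up so the fumes can draw off: finish while still holding it there by the handle, let nothing go. Do not disturb the glassware, rack and pad around it.

Things in the scene. Friction and masses are not known exactly. Their poses are not given: they have to be found in the camera images.
- concentrator: the machine, a pale grey box 360 x 360 mm, fixed to the bench. Origin: centre of its underside, on the bench. x points from its front (robot's side) to its back, y to the operator's left. Its flat deck is 190 mm up; in front of the deck a control panel slopes down to the front by 19.4 degrees: a dark display at the left, then a row of three light grey keys, 65 mm apart
- stop_key_top (a point): centre of the top face of the square stop key (24 x 24 mm, small dark square on it), the middle one of the row. z points out of the panel, square to it; the key stands 11 mm proud of the panel and is pressed straight in, along -z
- vent_key_top (a point): centre of the top face of the round vent key (26 mm across, small dark ring on it), the operator's rightmost key, 65 mm from the stop key; axes, height and motion as for the stop key
- start_key_top (a point): centre of the top face of the oblong start key (34 x 18 mm, small dark triangle on it), 65 mm left of the stop key; not to be pressed
- stop_key (a joint): travel of the stop key, m: 0 up, 0.005 fully in. Spring: starts to move at 1.5 N, fully in at 5 N, comes back by itself; pressed beyond 0.0035
- vent_key (a joint): travel of the vent key, as for the stop key
- start_key (a joint): travel of the start key, as for the stop key
- lid_angle (a joint): lid angle, rad: 0 shut, grows as the front rises. Lid: dark frame 244 x 235 x 22 mm, clear window, 0.6 to 0.9 kg, hinged at its back edge; front edge 245 mm from the axis, so 0.12 rad is 3 cm open. The gasket grips until the front is about 4 mm up: breaking free takes some 14 to 22 N up at the handle, then 3 to 6 N carry it. It falls shut if let go
- lid: the lid with its handle; origin on the hinge axis (as lid_hinge), x to the back and z up when shut; turns with the lid. Its top face is 16 mm above the axis when shut
- lid_hinge (a point): point on the lid's hinge axis at the middle of the lid's width, 200 mm above the bench at the back of the machine; axes as for the machine, the hinge axis is y
- lid_handle (a point): the lid's handle: a round steel bar 14 mm thick, 110 mm long, across the lid near its front edge, on two posts 96 mm apart. The point is the middle of the bar on its centre line, 36 mm above the lid's top face; with the lid shut 225 mm in front of the hinge axis and 52 mm above it. y runs along the bar, x to the hinge, z square to the lid; turns with the lid
- amber_bottle: brown glass reagent bottle, 72 mm wide, 165 mm tall, on the bench; origin: centre of its underside, z up. A bystander: leave it where it is
- clear_bottle: clear glass bottle, 56 mm wide, 130 mm tall, on the bench; origin: centre of its underside, z up. A bystander: leave it where it is
- beaker: glass beaker, 68 mm wide, 85 mm tall, on the bench; origin: centre of its underside, z up. A bystander: leave it where it is
- notepad: paper pad, 150 x 100 x 12 mm, on the bench; origin: centre of its underside, z up. A bystander: leave it where it is
- tube_strip_rack: low white rack of tiny tubes, 110 x 44 x 28 mm, lying on the machine's deck beside the lid, operator's right; origin: centre of its underside, z up. A bystander: leave it where it is
- vial: little glass vial with a black cap, 26 mm wide, 42 mm tall, on the machine's deck beside the lid, operator's left; origin: centre of its underside, z up. A bystander: leave it where it is

How it is judged:
By the outcome, as a careful person would: the job done as asked, in the order asked, and still so for the second after the job is handed in, while the arm keeps its last pose, push and grip.
It also fails if it takes over 48 s, if anything falls off the work surface, if the arm or the gripper's body presses on something with over 40 N, if the wrist force passes 120 N, or if a joint passes its speed limit or range.

## Working session

There is one attempt and no reset: what is moved stays moved. The work goes in short steps, Python scripts to look and compute and a shell command to move; the robot and the scene stay as the last step left them, time stands still between calls to the robot, and variables do not carry over. Pictures are saved under pics/ and viewed, about 8 in all and at most 12, crops included, and the job is handed in when it is done.

```bash
ls; mkdir -p pics
cat > h.py <<'E'
import numpy as np,cv2
from rig import manip,viewer,job
from scipy.spatial.transform import Rotation as R
def grab(n,f):
    s=manip.get_state(); d=viewer.get_image(n); cv2.imwrite('pics/'+f+'.png',d['frame'])
    if n=='wrist':
        T=np.eye(4);q=s['ee_rot'];T[:3,:3]=R.from_quat([q[1],q[2],q[3],q[0]]).as_matrix();T[:3,3]=s['position']
        d['W']=T@d['mount']
    else: d['W']=d['world_from_camera']
    np.savez('pics/'+f+'.npz',z=d['range_z'],K=d['intrinsics'],W=d['W']); return d
def px(f,u,v,z=None):
    d=np.load('pics/'+f+'.npz');K=d['K'];
    if z is None:
        z=np.median(d['z'][v-1:v+2,u-1:u+2])
    p=np.array([(u-K[0,2])/K[0,0]*z,-(v-K[1,2])/K[1,1]*z,-z,1]); return (d['W']@p)[:3]
def st():
    s=manip.get_state(); print({k:np.round(s[k],4).tolist() for k in ('clock','qpos','position','ee_rot','contact_force','moment','width')})
E
python3 - <<'E'
from h import *
st()
for n in('scene','top'):
    d=grab(n,n+'0'); print([k for k in d], d['intrinsics'].tolist(), np.round(d['W'],3).tolist())
E
```

```text
pics
{'clock': 0.0, 'qpos': [1.202, 0.2766, 1.5061, -0.0, 1.3607, -0.121], 'position': [0.1408, 0.5569, 0.2304], 'ee_rot': [-0.0002, 0.1236, 0.9923, -0.0009], 'contact_force': [-0.8001, -0.1171, 0.8627], 'moment': [0.0382, -0.016, 0.0058], 'width': 0.0854}
['frame', 'range_z', 'intrinsics', 'world_from_camera', 'W'] [[620.4449456536776, 0.0, 327.4756196548463], [0.0, 620.4449456536776, 236.9582221707616], [0.0, 0.0, 1.0]] [[-0.586, -0.683, 0.436, 1.117], [0.81, -0.5, 0.306, 0.397], [0.009, 0.533, 0.846, 1.133], [0.0, 0.0, 0.0, 1.0]]
['frame', 'range_z', 'intrinsics', 'world_from_camera', 'W'] [[506.73968464383813, 0.0, 319.8137356280141], [0.0, 506.73968464383813, 243.76141381602037], [0.0, 0.0, 1.0]] [[0.023, 0.998, -0.06, 0.568], [-1.0, 0.023, -0.0, 0.045], [0.001, 0.06, 0.998, 1.123], [0.0, 0.0, 0.0, 1.0]]
```

View pics/scene0.png

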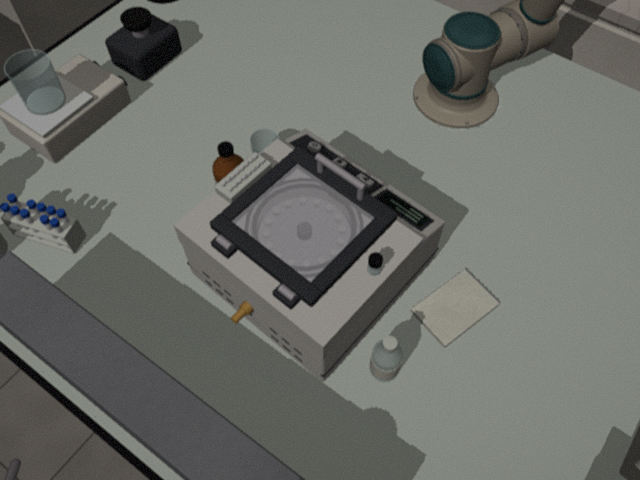

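View pics/top0.png

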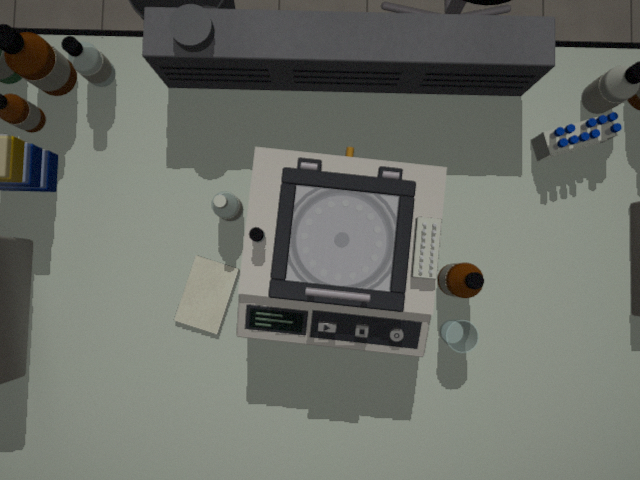

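The scene view shows the machine with its lid shut, the robot base at the upper right and clutter around it. In the top view the stop key is at about (361,331), vent at (396,335), start at (327,328), and the bar runs (306,294)-(369,300).

Run:
```python
from h import *
for n,u,v in [('stop',361,331),('vent',396,335),('start',327,328),('barL',308,294),('barM',338,297),('barR',367,300),('deckL',262,200),('deckR',432,200),('deckFR',430,300),('lidFL',280,300),('lidFR',395,305),('panel_low',344,343),('rackFar',428,222),('rack near',424,278),('vial',257,234),('amber',475,281),('beaker',455,330),('clear',222,201)]: print(n,np.round(px('top0',u,v),4))
im=cv2.imread('pics/top0.png')[280:360,230:440]; cv2.imwrite('pics/c1.png',cv2.resize(im,None,fx=3.8,fy=3.8,interpolation=cv2.INTER_CUBIC))
# panel plane fit from depth, deck plane
d=np.load('pics/top0.npz')
```

```text
stop [ 0.4642 -0.0348  0.1763]
vent [ 0.4584 -0.0997  0.1767]
start [0.4681 0.0283 0.1743]
barL [0.5334 0.0634 0.2549]
barM [0.5296 0.0122 0.2578]
barR [ 0.5256 -0.0372  0.2572]
deckL [0.7026 0.1545 0.1889]
deckR [ 0.7098 -0.161   0.1898]
deckFR [ 0.525  -0.1593  0.1892]
lidFL [0.518  0.1168 0.1779]
lidFR [ 0.5159 -0.0913  0.2151]
panel_low [ 0.4385 -0.0049  0.1541]
rackFar [ 0.6662 -0.1493  0.2118]
rack near [ 0.565  -0.1475  0.191 ]
vial [0.6359 0.1566 0.231 ]
amber [ 0.5615 -0.249   0.1656]
beaker [ 0.4523 -0.2553  0.0036]
clear [0.7071 0.2401 0.1307]
```

View pics/c1.png

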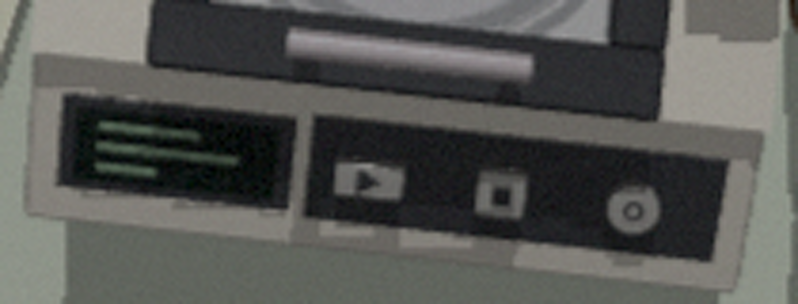

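The enlarged crop puts start at (369,181), stop at (502,197) and vent at (633,211) in crop pixels. The bar runs (288,42)-(532,68). Next I fit the machine frame and work out the hover pose over the stop key.

```bash
cat >> h.py <<'E'
def pxz(f,u,v,zw):
    "pixel ray meets plane z=zw"
    d=np.load('pics/'+f+'.npz');K=d['K'];W=d['W']
    r=W[:3,:3]@np.array([(u-K[0,2])/K[0,0],-(v-K[1,2])/K[1,1],-1]);c=W[:3,3]
    return c+r*(zw-c[2])/r[2]
def rot(yaw,tilt):
    "tool: x=machine y, y=machine x, z=down; tilt: tool z leans to +x machine (deg)"
    M=R.from_euler('z',yaw,degrees=True)
    c,s=np.cos(np.radians(tilt)),np.sin(np.radians(tilt))
    return M*R.from_matrix(np.array([[0,1,0],[c,0,s],[s,0,-c]]).T if 0 else np.array([[0,c,s],[1,0,0],[0,s,-c]]))
def go(p,Rt):
    s=manip.get_state();q=s['ee_rot'];T=R.from_quat([q[1],q[2],q[3],q[0]])
    print('shift',np.round(T.inv().apply(np.array(p)-s['position']),4),'turn',np.round((T.inv()*Rt).as_rotvec(degrees=True),2))
E
python3 - <<'E'
from h import *
c=lambda u,v:(u/3.8+230-.5+.13,v/3.8+280-.5+.13)
P={n:pxz('top0',*c(u,v),z) for n,u,v,z in [('start',369,181,.176),('stop',502,197,.176),('vent',633,211,.176),('bl',288,42,.256),('br',532,68,.256)]}
for k in P: print(k,np.round(P[k],4))
for a,b in(('vent','start'),('br','bl')):
    e=P[b]-P[a]; print('yaw',np.degrees(np.arctan2(-e[0],e[1])),np.linalg.norm(e))
print('handle',(P['bl']+P['br'])/2)
# panel plane
d=np.load('pics/top0.npz')
pts=np.array([px('top0',u,v) for u,v in [(344,320),(344,325),(344,330),(344,335),(378,325),(378,330),(378,335),(378,340),(342,322),(380,337),(343,333)]])
A=np.c_[pts[:,:2],np.ones(len(pts))];s=np.linalg.lstsq(A,pts[:,2],rcond=None)[0];print('panel',s,np.degrees(np.arctan(np.hypot(*s[:2]))),'z at stop',s@[*P['stop'][:2],1], A@s-pts[:,2])
Rt=rot(-5.,19.4); n=-Rt.as_matrix()[:,2]; print(n, Rt.as_matrix())
go(P['stop']+n*.10,Rt)
E
```

```text
start [0.4696 0.0288 0.176 ]
stop [ 0.4634 -0.0362  0.176 ]
vent [ 0.4581 -0.1002  0.176 ]
bl [0.539  0.0679 0.256 ]
br [ 0.5299 -0.0418  0.256 ]
yaw -5.110484977087124 0.1295714093084623
yaw -4.73304325326143 0.11006674608933854
handle [0.53441783 0.01308046 0.256     ]
panel [ 0.35740645 -0.02818923 -0.00217606] 19.723588833891057 z at stop 0.16446054520962436 [ 1.13556998e-04 -1.24996789e-03 -1.70254979e-04 -2.56623538e-05
  2.01916841e-04 -7.48647733e-05  2.23271690e-04  2.54663969e-04
  7.20962172e-04 -5.18627698e-04  5.25006023e-04]
[-0.33089716  0.02894975  0.94322266] [[ 8.71557427e-02  9.39633411e-01  3.30897158e-01]
 [ 9.96194698e-01 -8.22072713e-02 -2.89497502e-02]
 [-2.77555756e-17  3.32161132e-01 -9.43222658e-01]]
shift [-0.4254 -0.5013 -0.039 ] turn [-16.15 -13.62  79.99]
```

```bash
python3 -m crank '[[-0.425,-0.501,-0.039,-16.15,-13.62,79.99],[-0.425,-0.501,-0.039,-16.15,-13.62,79.99],[-0.425,-0.501,-0.039,-16.15,-13.62,79.99],[-0.425,-0.501,-0.039,-16.15,-13.62,79.99],[-0.425,-0.501,-0.039,-16.15,-13.62,79.99],[-0.425,-0.501,-0.039,-16.15,-13.62,79.99],[-0.425,-0.501,-0.039,-16.15,-13.62,79.99],[-0.425,-0.501,-0.039,-16.15,-13.62,79.99],[-0.425,-0.501,-0.039,-16.15,-13.62,79.99],[-0.425,-0.501,-0.039,-16.15,-13.62,79.99],[-0.425,-0.501,-0.039,-16.15,-13.62,79.99],[-0.425,-0.501,-0.039,-16.15,-13.62,79.99],[-0.425,-0.501,-0.039,-16.15,-13.62,79.99],[-0.425,-0.501,-0.039,-16.15,-13.62,79.99],[-0.425,-0.501,-0.039,-16.15,-13.62,79.99]]' 0 40
python3 - <<'E'
from h import *
st(); d=grab('wrist','w1'); print(np.round(d['mount'],3).tolist(),np.round(d['W'],3).tolist())
Rt=rot(-5.,19.4); n=-Rt.as_matrix()[:,2]; go(np.array([.4634,-.0362,.176])+n*.1,Rt)
E
```

```text
clock: 1.98
position: [0.4296, -0.0317, 0.2702]
ee_rot: [0.124, 0.726, 0.667, 0.114]
contact_force: [0.2, -0.5, -0.1]
width: 0.0001
{'clock': 1.975, 'qpos': [-0.2951, -0.1566, 1.9322, 0.0806, 1.0357, -0.2396], 'position': [0.4296, -0.0317, 0.2702], 'ee_rot': [0.1241, 0.726, 0.6667, 0.114], 'contact_force': [0.1931, -0.5297, -0.075], 'moment': [0.0111, 0.1267, -0.0732], 'width': 0.0001}
[[-0.0, 0.952, 0.306, 0.079], [1.0, 0.0, 0.001, 0.0], [0.001, 0.306, -0.952, -0.142], [0.0, 0.0, 0.0, 1.0]] [[0.94, 0.182, -0.288, 0.389], [-0.081, 0.94, 0.332, 0.051], [0.331, -0.289, 0.898, 0.404], [0.0, 0.0, 0.0, 1.0]]
shift [-0.0015  0.0007  0.0002] turn [ 0.02 -0.04  0.11]
```

View pics/w1.png

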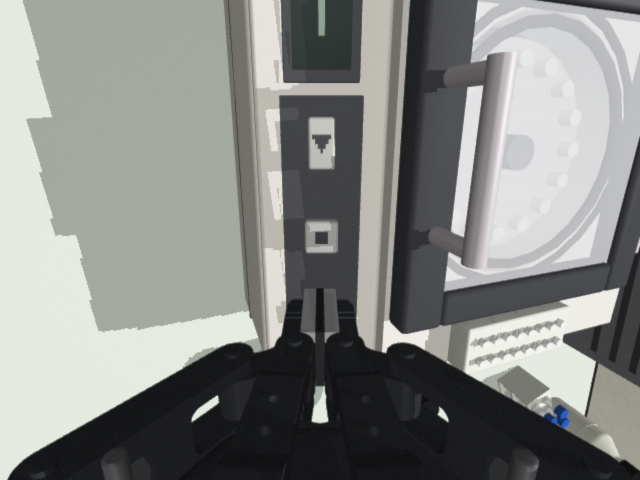

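In the wrist view the stop key is at (321,237) and the start key at (321,142). The bar runs (502,55)-(475,266), and the shut fingertips end near (320,290).

Run:
```python
from h import *
a=px('w1',321,237);b=px('w1',321,143);print(a,b,pxz('w1',321,237,.176),pxz('w1',321,142,.176))
e=b-a;print(np.degrees(np.arctan2(-e[0],e[1])),np.linalg.norm(e))
for u,v in((501,70),(488,160),(477,250)): print(px('w1',u,v))
print(px('w1',321,270), manip.get_state()['position'])
```

```text
[ 0.46402756 -0.03419457  0.17498136] [0.46955024 0.03038006 0.17475941] [ 0.4636957  -0.03381586  0.176     ] [0.46916971 0.03112169 0.176     ]
-4.888269216102937 0.0648107424551684
[0.53428245 0.06178869 0.25631152]
[0.53049205 0.0198852  0.25634124]
[ 0.52691819 -0.02877365  0.25696537]
[ 0.4648733  -0.06408168  0.16555868] [ 0.42971507 -0.03179234  0.27032871]
```

```bash
python3 -m crank '[[0,0,0.04,0,0,0],[0,0,0.075,0,0,0],[0,0,0.09,0,0,0],[0,0,0.096,0,0,0],[0,0,0.1,0,0,0],[0,0,0.103,0,0,0],[0,0,0.103,0,0,0]]'
```

```text
clock: 2.9
position: [0.4641, -0.0346, 0.1738]
ee_rot: [0.125, 0.726, 0.667, 0.115]
contact_force: [-1.0, 1.7, 1.9]
width: -0.0
```

```bash
python3 -m crank '[[0,0,0.002,0,0,0],[0,0,0.0037,0,0,0],[0,0,0.0037,0,0,0],[0,0,0.0037,0,0,0]]'
```

```text
clock: 3.4
position: [0.4653, -0.0347, 0.1705]
ee_rot: [0.125, 0.726, 0.667, 0.115]
contact_force: [-3.2, -0.1, 4.8]
width: -0.0001
```

```bash
python3 -m crank '[[0,0,0.001,0,0,0],[0,0,0.001,0,0,0],[0,0,0.001,0,0,0]]'; python3 -m crank '[[0,0,-0.02,0,0,0],[0,0,-0.035,0,0,0],[-0.065,0,-0.035,0,0,0],[-0.065,0,-0.035,0,0,0],[-0.065,0,-0.035,0,0,0]]'
python3 - <<'E'
from h import *
st()
Rt=rot(-5.,19.4); n=-Rt.as_matrix()[:,2]; go(np.array([.4635,-.035,.1755])-Rt.as_matrix()[:,0]*.065,Rt)
E
```

```text
clock: 3.78
position: [0.4654, -0.0347, 0.1704]
ee_rot: [0.125, 0.726, 0.667, 0.115]
contact_force: [-7.7, 0.4, 11.4]
width: 0.0001
clock: 4.4
position: [0.4479, -0.099, 0.2029]
ee_rot: [0.124, 0.727, 0.666, 0.114]
contact_force: [-0.4, 0.2, -0.4]
width: -0.0001
{'clock': 4.4, 'qpos': [-0.4709, -0.0526, 2.0219, 0.1656, 0.8626, -0.4719], 'position': [0.4479, -0.099, 0.2029], 'ee_rot': [0.1244, 0.7267, 0.6659, 0.1144], 'contact_force': [-0.4027, 0.1777, -0.4216], 'moment': [0.031, 0.1768, 0.0148], 'width': -0.0001}
shift [0.0001 0.0002 0.0291] turn [ 0.06 -0.03 -0.01]
```

```bash
python3 -m crank '[[0,0,0.018,0,0,0],[0,0,0.026,0,0,0],[0,0,0.03,0,0,0],[0,0,0.033,0,0,0],[0,0,0.034,0,0,0],[0,0,0.034,0,0,0]]'
```

```text
clock: 5.15
position: [0.459, -0.0996, 0.171]
ee_rot: [0.124, 0.727, 0.666, 0.115]
contact_force: [-2.9, 1.7, 4.0]
width: 0.0002
```

```bash
python3 -m crank '[[0,0,0.0015,0,0,0],[0,0,0.0015,0,0,0],[0,0,0.0015,0,0,0]]'; python3 -m crank '[[0,0,-0.02,0,0,0],[0,0,-0.06,0,0,0],[0,0,-0.12,0,0,0],[0,0,-0.15,0,0,0],[0,0,-0.15,0,0,0]]' 1
python3 - <<'E'
from h import *
st()
# handle centre: top-view estimate & wrist
ym=rot(-5,0).as_matrix()[:,0]
H=np.array([.5325,.0125,.252]); Rt=rot(-5.,0); go(H+[0,0,.08],Rt)
E
```

```text
clock: 5.52
position: [0.4594, -0.0997, 0.1703]
ee_rot: [0.124, 0.727, 0.666, 0.115]
contact_force: [-6.1, 2.7, 8.5]
width: -0.0002
clock: 6.15
position: [0.411, -0.097, 0.3149]
ee_rot: [0.129, 0.726, 0.665, 0.115]
contact_force: [0.3, 0.5, -0.9]
width: 0.0853
{'clock': 6.15, 'qpos': [-0.5207, -0.1961, 1.8539, 0.1525, 1.1691, -0.4706], 'position': [0.411, -0.097, 0.3149], 'ee_rot': [0.1286, 0.7263, 0.6653, 0.1155], 'contact_force': [0.3288, 0.5407, -0.9388], 'moment': [-0.0094, 0.1206, 0.0531], 'width': 0.0853}
shift [0.1197 0.1107 0.0215] turn [ 1.99e+01  2.00e-01 -1.00e-02]
```

```bash
python3 -m crank '[[0.06,0.056,0.01,10,0,0],[0.12,0.1125,0.0215,19.9,0.2,0],[0.12,0.1125,0.0215,19.9,0.2,0],[0.12,0.1125,0.0215,19.9,0.2,0],[0.12,0.1125,0.0215,19.9,0.2,0]]'
python3 - <<'E'
from h import *
st(); grab('wrist','w2'); grab('top','t2')
for u in(0,):pass
H=np.array([.5345,.0125,.252]); Rt=rot(-5.,0); go(H-[0,0,.019],Rt)
E
```

```text
clock: 6.78
position: [0.5337, 0.0124, 0.3309]
ee_rot: [-0.001, 0.737, 0.676, -0.001]
contact_force: [0.0, 0.4, 0.9]
width: 0.0854
{'clock': 6.775, 'qpos': [-0.1066, 0.1746, 1.3988, -0.0009, 1.5708, -0.0193], 'position': [0.5337, 0.0124, 0.3309], 'ee_rot': [-0.0007, 0.7373, 0.6756, -0.0012], 'contact_force': [0.04, 0.4276, 0.8693], 'moment': [-0.0096, 0.0356, 0.0327], 'width': 0.0854}
shift [0.0007 0.0014 0.0992] turn [-0.03  0.03 -0.07]
```

View pics/w2.png

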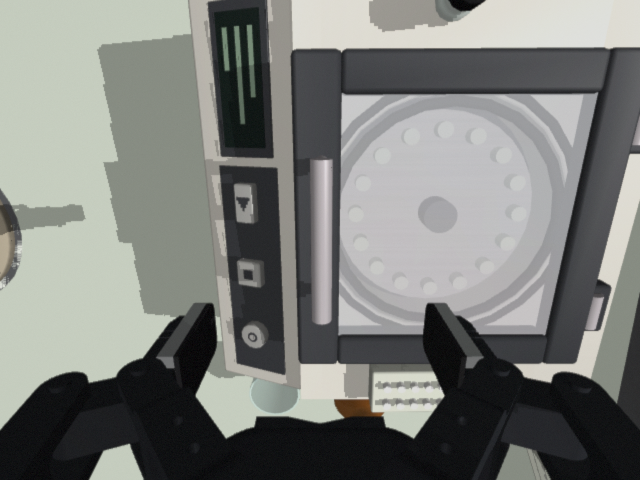

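The bar shows upright at column 321, rows 160-323, centred between the open jaws. All the keys are up.

```bash
python3 - <<'E'
from h import *
for v in (175,241,310): print(px('w2',321,v),pxz('w2',321,v,.257))
print(pxz('w2',321,159,.257),pxz('w2',321,324,.257))
E
python3 -m crank '[[0.0007,0.001,0.045,0,0,0],[0.0007,0.001,0.08,0,0,0],[0.0007,0.001,0.097,0,0,0],[0.0007,0.001,0.0985,0,0,0],[0.0007,0.001,0.0985,0,0,0]]'
```

```text
[0.53882201 0.06041165 0.25788879] [0.53881155 0.06028505 0.257     ]
[0.53526028 0.01931157 0.25854773] [0.53521627 0.0187934  0.257     ]
[ 0.53101365 -0.0297012   0.25791885] [ 0.53096943 -0.03021761  0.257     ]
[0.53962311 0.06965082 0.257     ] [ 0.53003801 -0.04096671  0.257     ]
clock: 7.5
position: [0.5341, 0.0119, 0.2349]
ee_rot: [0.001, 0.738, 0.675, 0.0]
contact_force: [-0.1, 0.7, -0.7]
width: 0.0853
```

```bash
python3 -m crank '[[0,0,0.001,0,0,0],[0,0,0.001,0,0,0],[0,0,0.001,0,0,0],[0,0,0.001,0,0,0],[0,0,0.001,0,0,0],[0,0,0.001,0,0,0],[0,0,0.001,0,0,0]]' 0 90
python3 - <<'E'
from h import *
st()
E
```

```text
clock: 8.38
position: [0.5345, 0.0119, 0.2343]
ee_rot: [0.001, 0.738, 0.675, 0.001]
contact_force: [-0.5, 0.2, 3.3]
width: 0.0112
{'clock': 8.375, 'qpos': [-0.1075, 0.212, 1.5858, -0.0006, 1.3412, -0.018], 'position': [0.5345, 0.0119, 0.2343], 'ee_rot': [0.0012, 0.738, 0.6748, 0.0006], 'contact_force': [-0.4763, 0.1908, 3.2778], 'moment': [0.034, -0.0628, 0.0366], 'width': 0.0112}
```

Run:
```python
from h import *
grab('wrist','w3')
im=cv2.imread('pics/w3.png')[180:480,120:520]; cv2.imwrite('pics/w3c.png',cv2.resize(im,None,fx=2,fy=2))
```

```text
(no output)
```

View pics/w3c.png

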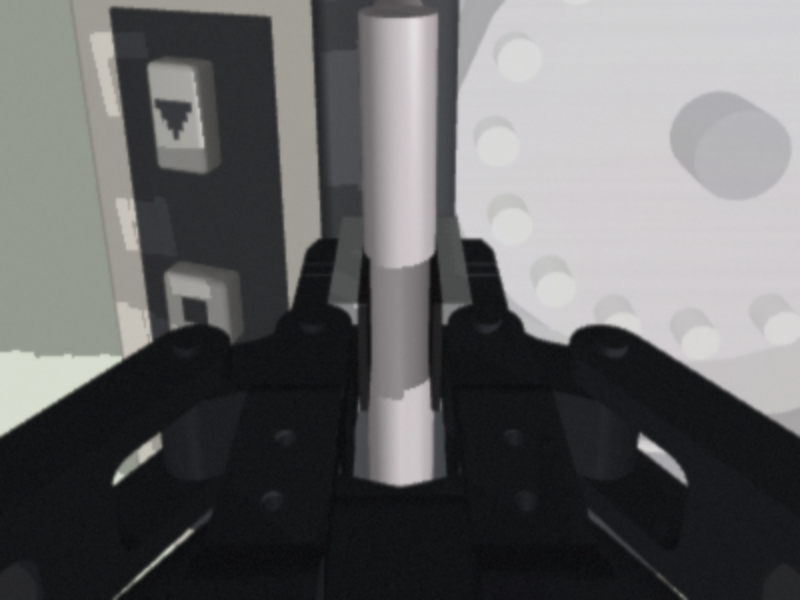

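The bar sits squarely between the pads, in the middle of its length. Next I work out the arc rows.

```bash
cat >> h.py <<'E'
H0=np.array([.5346,.0119,.252])
Rm=R.from_euler('z',-5,degrees=True)
HG=H0+Rm.apply([.225,0,-.052])
def arc(angles):
    "rows turning the TCP about the hinge by angles from now"
    s=manip.get_state();q=s['ee_rot'];T=R.from_quat([q[1],q[2],q[3],q[0]]);p=s['position']
    for a in angles:
        D=R.from_rotvec(Rm.apply([0,a,0])); 
        print(round(a,4),np.round(T.inv().apply(D.apply(p-HG)+HG-p),4),np.round((T.inv()*D*T).as_rotvec(degrees=True),2))
E
python3 - <<'E'
from h import *
arc([.005,.01,.015,.02,.03,.04,.06,.08,.1,.12])
E
```

```text
0.005 [-0.      0.0002 -0.0011] [ 0.29 -0.   -0.  ]
0.01 [-0.      0.0004 -0.0022] [ 0.57 -0.   -0.  ]
0.015 [-0.      0.0005 -0.0034] [ 0.86 -0.   -0.  ]
0.02 [-0.      0.0007 -0.0045] [ 1.15 -0.   -0.  ]
0.03 [-0.      0.0011 -0.0067] [ 1.72 -0.   -0.  ]
0.04 [-0.      0.0016 -0.009 ] [ 2.29 -0.   -0.  ]
0.06 [-0.      0.0025 -0.0134] [ 3.44 -0.01 -0.  ]
0.08 [-0.      0.0035 -0.0179] [ 4.58 -0.01 -0.  ]
0.1 [-0.      0.0046 -0.0223] [ 5.73 -0.01 -0.  ]
0.12 [-0.      0.0058 -0.0267] [ 6.88 -0.01 -0.  ]
```

```bash
python3 -m crank '[[0,0.0001,-0.0006,0.15,0,0],[0,0.0002,-0.0011,0.3,0,0],[0,0.0003,-0.0017,0.45,0,0],[0,0.0004,-0.0022,0.6,0,0],[0,0.0005,-0.0028,0.7,0,0],[0,0.0005,-0.0034,0.85,0,0],[0,0.0006,-0.004,1.0,0,0],[0,0.0007,-0.0045,1.15,0,0],[0,0.0007,-0.0045,1.15,0,0]]'
python3 - <<'E'
from h import *
st()
E
```

```text
clock: 9.55
position: [0.5357, 0.0118, 0.2406]
ee_rot: [-0.005, 0.738, 0.675, -0.005]
contact_force: [1.3, 0.4, -2.1]
width: 0.0109
{'clock': 9.55, 'qpos': [-0.1072, 0.22, 1.5593, -0.001, 1.3776, -0.0176], 'position': [0.5357, 0.0118, 0.2406], 'ee_rot': [-0.0054, 0.738, 0.6748, -0.0054], 'contact_force': [1.3217, 0.3748, -2.0863], 'moment': [0.0257, -0.1153, 0.0953], 'width': 0.0109}
```

Run:
```python
from h import *
grab('wrist','w4')
for f in('w3','w4'):
    print(f,[np.round(px(f,u,v),4).tolist() for u,v in((320,230),(288,200),(320,300))])
a=cv2.imread('pics/w3.png').astype(int);b=cv2.imread('pics/w4.png').astype(int);print(abs(a-b)[190:300,300:340].mean())
arc([.02,.05,.07,.09,.094,.1,.11])
```

```text
w3 [[0.5387, 0.055, 0.258], [0.5245, 0.0577, 0.2153], [0.5363, 0.0286, 0.2585]]
w4 [[0.5404, 0.055, 0.2646], [0.5253, 0.0576, 0.2219], [0.538, 0.0282, 0.2644]]
1.4033333333333333
0.02 [-0.      0.0008 -0.0045] [ 1.15 -0.   -0.  ]
0.05 [-0.      0.0021 -0.0112] [ 2.86 -0.01 -0.  ]
0.07 [-0.      0.0032 -0.0156] [ 4.01 -0.01 -0.  ]
0.09 [-0.      0.0043 -0.02  ] [ 5.16 -0.01 -0.  ]
0.094 [-0.      0.0045 -0.0209] [ 5.39 -0.01 -0.  ]
0.1 [-0.      0.0049 -0.0222] [ 5.73 -0.01 -0.  ]
0.11 [-0.      0.0055 -0.0244] [ 6.3  -0.01 -0.  ]
```

The bar and lid rose about 6.3 mm together, so the gasket is free at about 0.029 rad. I continue slowly.

```bash
python3 -m crank '[[0,0.0004,-0.0022,0.6,0,0],[0,0.0008,-0.0045,1.2,0,0],[0,0.0012,-0.0067,1.8,0,0],[0,0.0016,-0.009,2.4,0,0],[0,0.0021,-0.0112,3.0,0,0],[0,0.0027,-0.0134,3.6,0,0],[0,0.0032,-0.0156,4.2,0,0],[0,0.0038,-0.0178,4.8,0,0],[0,0.0044,-0.0205,5.4,0,0],[0,0.0044,-0.0205,5.4,0,0],[0,0.0044,-0.0205,5.4,0,0],[0,0.0044,-0.0205,5.4,0,0]]'
python3 - <<'E'
from h import *
st(); grab('wrist','w5'); grab('scene','s5')
for f in('w3','w5'):
    print(f,[np.round(px(f,u,v),4).tolist() for u,v in((320,230),(288,200),(320,300))])
# lid angle from bar rise about hinge
s=manip.get_state();q=s['ee_rot'];T=R.from_quat([q[1],q[2],q[3],q[0]]);g=s['position']-T.apply([0,0,.019]); r=Rm.inv().apply(g-HG); print('theta',np.arctan2(.225,.052)-np.arctan2(-r[0],r[2]),r)
# hinge plane check: fit lid frame side points in wrist view
im=cv2.imread('pics/s5.png')[110:340,150:460]; cv2.imwrite('pics/s5c.png',cv2.resize(im,None,fx=2.5,fy=2.5))
E
```

```text
clock: 11.1
position: [0.5403, 0.0114, 0.261]
ee_rot: [-0.04, 0.737, 0.674, -0.037]
contact_force: [0.9, 0.4, -5.0]
width: 0.0112
{'clock': 11.1, 'qpos': [-0.1059, 0.2697, 1.4456, -0.0025, 1.5355, -0.0163], 'position': [0.5403, 0.0114, 0.261], 'ee_rot': [-0.04, 0.7369, 0.6738, -0.0371], 'contact_force': [0.9421, 0.372, -4.9935], 'moment': [0.0123, -0.106, 0.0379], 'width': 0.0112}
w3 [[0.5387, 0.055, 0.258], [0.5245, 0.0577, 0.2153], [0.5363, 0.0286, 0.2585]]
w5 [[0.5473, 0.0544, 0.2849], [0.5283, 0.0573, 0.2435], [0.5448, 0.0275, 0.2844]]
theta 0.12541497745288988 [-2.17229456e-01  5.98905450e-05  7.99204102e-02]
```

View pics/s5c.png

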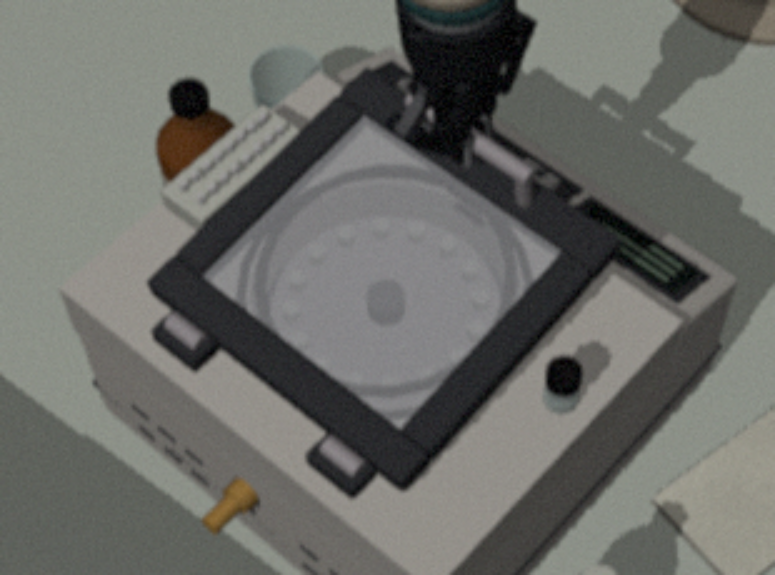

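The lid is up and held by the bar. The bar rose about 26.5 mm, which is about 0.12 rad or 3 cm at the front edge. The rack, vial, bottles and pad are in place.

```bash
python3 -m crank '[[0,0,0,0,0,0],[0,0,0,0,0,0],[0,0,0,0,0,0],[0,0,0,0,0,0]]'; python3 -c "
from h import *
job.sign_off(); st()"
```

```text
clock: 11.7
position: [0.5403, 0.0114, 0.2611]
ee_rot: [-0.04, 0.737, 0.674, -0.037]
contact_force: [0.7, 0.2, -5.7]
width: 0.0112
the job is handed in; nothing more can be done
the job is handed in; nothing more can be done
```

The job is handed in after about 11.7 s of the 48 s. I was still holding the lid by its bar handle, with its front edge about 3 cm up.

- **Keys:** I pressed the square stop key to its bottom (about 13 N), let it up, then pressed the round vent key to its bottom (about 10 N). I did not touch the start key. A later wrist picture showed all three keys up.
- **Lid:** I gripped the bar mid-length at 90 N and pulled the gasket free in steps of about 0.6 mm. I then raised the lid slowly along its hinge arc.
- **Last checks:** The bar had risen about 26.5 mm, which is roughly 0.12 rad. The arm pose alone gave 0.125 rad, a small disagreement. The arm was steady and carrying 5 to 6 N.
- **Surroundings:** The last scene picture, cropped to the machine, showed the rack, vial, amber bottle, beaker and pad in place. The clear bottle lay mostly outside the crop and was not looked at again; the arm never went near it.
- **Finger opening:** With the bar gripped it read 11 mm, though the bar is 14 mm thick. A close picture showed the bar square between the pads, and it did not slip.

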